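Start the potter's wheel from its console

ROBOT

A 6-joint arm with a two-finger parallel gripper is mounted at the origin on the work surface. World frame = base frame: x ahead of the robot, y to its left, z up, the work surface at z = 0. Lengths are in m, angles in rad, forces in N, time in s.
With the tool pointing down it reaches from about 0.3 to 1 m from the base axis. Payload 5.1 kg.
Tool frame: the origin (TCP) lies at the very end of the fingers, on their centre line; the grasp point (between the pads) lies 19 mm behind it (env.grip_point_offset is the z of the grasp point in the tool frame, in m); z points along the fingers, y is the direction in which the jaws open and shut (so a half turn about z gives the same grasp; the last joint's range is limited). The gripper opens to 95 mm and grips with 3 to 60 N. Pads are 20 mm wide; open, the fingers measure 119 mm over their backs; the gripper's body (75 mm by 180 mm) begins 59 mm behind the grasp point.
Start: joints at [-1.283, 0.124, 1.65, -0, 1.367, -0.083], TCP at [0.236, -0.606, 0.215] pointing down, gripper open.
Joint ranges: [-2.61, 2.61], [-1.02, 2.33], [0.03, 2.71], [-1.35, 4.49], [0.32, 2.68], [-2.91, 2.91]. Speed limits (rad/s): [2.57, 2.57, 3.14, 3.14, 3.14, 3.14].

INTERFACE

Orientations are given as a unit quaternion [x, y, z, w].
In Python, from workcell import env gives the robot as it stands.
- The arm moves only by the shell command python3 -m creep 'ROWS' [FORCE]. ROWS is JSON, a list of rows, each an object of numbers: "dx", "dy", "dz": the shift along the world's x, y, z normalised to -1 to 1, where 1 is 0.5 m; "ax", "ay", "az": the turn, a rotation vector about the world's x, y, z normalised to -1 to 1, where 1 is 30 degrees; "fingers": the opening in per cent of the stroke, from 0 (shut) to 100 (fully open). In form: [{"dx": .., "dy": .., "dz": .., "ax": .., "ay": .., "az": .., "fingers": ..}, ...]. A call has 1 to 20 rows; each row is the pose to reach, as a shift and turn from the pose commanded when the call began; what a row does not reach only later rows make up. A row lasts 1/12 s, in which the tool goes at most 41.7 mm and 7.16 degrees, less where a joint would pass 70% of its speed; a pose out of reach is approached as far as the arm can. A call with a number of a shift or a turn outside -1 to 1 is refused whole. A call with a gripper value outside its range is refused whole. The fingers move at their own pace and stop on an object; FORCE is the grip in N (left out, the last holds). Time passes only in rows, so rows that repeat a pose let the fingers close. It gives the time, the measured TCP pose, the force and the opening at its end, in the units of the state.
- env.get_state(): the state, without advancing time (a new reading comes with each control period).
- env.grab_frame(name): name is "side" or "top"; returns the picture (400x640x3 uint8, red, green, blue); there is no depth.
- env.camera_model(name): a dict with "mtx" (3x3 intrinsics, pixels), "rvec" (rotation vector, rad) and "tvec" (3), from world to camera coordinates, as OpenCV has them. Camera axes: x right, y down, z forward; pixel columns grow to the right and rows downward; lengths in m; the calibration is good to about 2 mm. A picture is of the moment at which its call begins. camera_model takes no time and is no camera call.
- env.sign_off(): hands the job in, once; it reports no verdict.
The state is a dict: "t": time; "joint_positions": joint angles; "qvel": joint speeds; "effort": joint torques, N m; "position": TCP position; "tcp_rot": TCP orientation; "contact_force": force on the tool from outside, world axes, zero at the start; "torque": the same for the moment, N m; "gripper_width": finger opening in m.
Only numpy, scipy, OpenCV 4.12 (cv2) and the standard library are available. Lean on these libraries where they do the work, as an engineer would, in place of code of your own. Each camera call takes 0.05 s, during which the arm holds its last target. There are 200 camera calls.

TASK

Start the potter's wheel from its control console: with the closed fingertips, first press the orange end of the rocker switch fully down to turn the power on, then push the blue direction key fully in so that it stays in, and then press the green start key fully in and let it come back out. Do not press the yellow or red key at any time, nor the blue or green key before its turn, and leave the pottery, jars and tools standing where they are; nothing is to be picked up.

Things in the scene. Friction and masses are not known exactly. Their poses are not given: they have to be found in the camera images.
- console: The potter's wheel's control console, fixed on the table: a pale beige box 220 mm (its x) by 300 mm (its y) by 60 mm high. Origin at the centre of its underside, on the table; z up. At yaw 0 its front faces the robot (-x). All keys and the rocker are on its flat top; the four keys are on its -y half, the rocker on its +y half.
- rocker_on_end (a point): Where to press the rocker power switch on: on the top face of its orange-banded end, 27 mm from the hinge, towards the console's +x (far) side. The rocker is a white plate 72 mm long (along the console's x), 34 mm wide, in a black frame; its hinge lies across its middle, along the console's y, 74 mm above the table. When off this end stands up, at about 86 mm; when fully on it is down at about 76 mm. The point moves with the rocker.
- rocker_off_end (a point): The same point at the rocker's plain white end, towards the robot: down when off, up when on.
- rocker (a joint): Rocker angle in rad: -0.18 fully off (orange end up), 0 level, +0.18 fully on (orange end down). It stays where it is left; about 1.5 N at the on-end point moves it, more nearer the hinge.
- blue_key_top (a point): Centre of the top face of the round blue (direction) key (32 mm across, in a black collar 48 mm across; top 22 mm above the console's top and 10 mm above its collar, 4 mm above it when fully in). It travels 6 mm straight down; no spring, about 2.5 N moves it, and it stays where it is pushed. The four keys sit in a square of 74 mm pitch and their places are swapped from start to start; this point moves with the key.
- blue_key (a joint): Travel of the blue key in m: 0 out, 0.006 fully in.
- green_key_top (a point): Centre of the top face of the round green (start) key (32 mm across, in a black collar 48 mm across; top 22 mm above the console's top and 10 mm above its collar, 4 mm above it when fully in). It travels 6 mm straight down; spring-loaded, about 1.2 N to start and 4 N when fully in, and comes back by itself. The four keys sit in a square of 74 mm pitch and their places are swapped from start to start; this point moves with the key.
- green_key (a joint): Travel of the green key in m: 0 out, 0.006 fully in.
- yellow_key_top (a point): Centre of the top face of the round yellow (other direction) key (32 mm across, in a black collar 48 mm across; top 22 mm above the console's top and 10 mm above its collar, 4 mm above it when fully in). It travels 6 mm straight down; no spring, about 2.5 N moves it, and it stays where it is pushed. The four keys sit in a square of 74 mm pitch and their places are swapped from start to start; this point moves with the key.
- yellow_key (a joint): Travel of the yellow key in m: 0 out, 0.006 fully in.
- red_key_top (a point): Centre of the top face of the round red (stop) key (32 mm across, in a black collar 48 mm across; top 22 mm above the console's top and 10 mm above its collar, 4 mm above it when fully in). It travels 6 mm straight down; spring-loaded, about 1.2 N to start and 4 N when fully in, and comes back by itself. The four keys sit in a square of 74 mm pitch and their places are swapped from start to start; this point moves with the key.
- red_key (a joint): Travel of the red key in m: 0 out, 0.006 fully in.
- bowl: Grey clay bowl, 130 mm across, 60 mm high, standing loose, 135 mm above the table, on the aluminium head of the potter's wheel to the left (terracotta-red splash pan 380 mm across, rim 140 mm above the table). Origin at the centre of its underside.
- tub: Cream water tub, 150 mm across, 130 mm high, loose on the table to the right. Origin at the centre of its underside.
- mug: Blue mug, 80 mm across, 85 mm high, loose on the table just beyond the console's -y side. Origin at the centre of its underside.
- glaze_jar: Clay-red jar with white lid, 60 mm across, 80 mm high, loose behind the console. Origin at the centre of its underside.
- slip_jar: Amber jar with black lid, 56 mm across, 90 mm high, loose behind the console. Origin at the centre of its underside.
- rib: Wooden rib, a flat board 90 x 35 x 8 mm, loose on the table by the console's +y side. Origin at the centre of its underside.
- trim_tool: Trimming tool, about 150 mm long (along its y) and 12 mm thick, lying loose on the console's top along the far edge. Origin at its underside.

How it is judged:
By the outcome, as a careful person would: the job done as asked, in the order asked, and still so for the second after the job is handed in, with the robot touching nothing.
It also fails if it takes over 43 s, if anything falls off the work surface, if the arm or the gripper's body presses on something with over 40 N, if the wrist force passes 120 N, or if a joint passes its speed limit or range.

## Working session

There is one attempt and no reset: what is moved stays moved. The work goes in short steps, Python scripts to look and compute and a shell command to move; the robot and the scene stay as the last step left them, time stands still between calls to the robot, and variables do not carry over. Pictures are saved under pics/ and viewed, about 8 in all and at most 12, crops included, and the job is handed in when it is done.

```bash
mkdir -p pics; python3 - <<'E'
from workcell import env
import cv2
for n in("top","side"):
    cv2.imwrite(f"pics/{n}0.png",env.grab_frame(n)[:,:,::-1])
    print(n,env.camera_model(n))
print(env.get_state())
E
```

```text
top {'mtx': array([[451.37818027,   0.        , 318.19980182],
       [  0.        , 451.37818027, 205.02267863],
       [  0.        ,   0.        ,   1.        ]]), 'rvec': array([ 2.10408255, -2.14236789,  0.19082379]), 'tvec': array([0.01882558, 0.67062701, 1.41383887])}
side {'mtx': array([[443.84618436,   0.        , 321.59428464],
       [  0.        , 443.84618436, 199.64233584],
       [  0.        ,   0.        ,   1.        ]]), 'rvec': array([ 2.07454687, -0.04380125,  0.04412679]), 'tvec': array([-0.6502639 ,  0.1211987 ,  1.46308194])}
{'t': 0.1, 'joint_positions': array([-1.28263518e+00,  1.24505265e-01,  1.65150585e+00, -2.74393951e-05,
        1.36749043e+00, -8.25893222e-02]), 'qvel': array([-0.00018021, -0.00132369, -0.00381172,  0.00048687,  0.00091176,
        0.0015525 ]), 'effort': array([ 3.56907822e-04, -4.18881762e+01, -3.61097968e+01,  7.76430289e-02,
        4.61096980e-02, -8.38731717e-05]), 'position': array([ 0.23531522, -0.60530197,  0.21348632]), 'tcp_rot': array([ 9.82866197e-01,  1.84318006e-01, -1.11294397e-04, -9.48028856e-04]), 'contact_force': array([-0.26508785,  0.57433968,  0.95860548]), 'torque': array([ 0.01432355, -0.04490826, -0.0536936 ]), 'gripper_width': 0.09505762488945088}
```

View pics/top0.png

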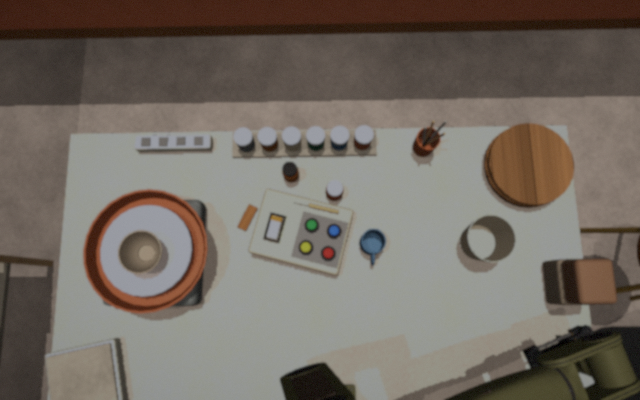

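View pics/side0.png

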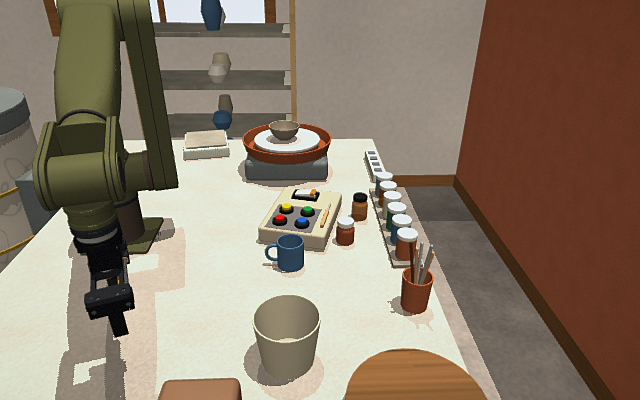

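The top view shows the console near (300,232): green (312,225), blue (334,231), yellow (306,247), red (328,254), rocker (274,228) with its orange end up the picture. I'll enlarge the console for exact pixels.

```bash
python3 - <<'E'
import cv2,numpy as np
a=cv2.imread("pics/top0.png")[180:280,235:365]; b=cv2.imread("pics/side0.png")[180:255,255:345]
A=cv2.resize(a,None,fx=6,fy=6,interpolation=cv2.INTER_CUBIC)
cv2.imwrite("pics/c1.png",A)
for n,im,o in(("top",a,(235,180)),("side",b,(255,180))):
    h=cv2.cvtColor(im,cv2.COLOR_BGR2HSV)
    for c,lo,hi in(("green",50,80),("blue",100,125),("yellow",25,34),("orange",8,22),("red",0,6),("red2",174,180)):
        m=cv2.inRange(h,(lo,150,70),(hi,255,255))
        k,l,s,ce=cv2.connectedComponentsWithStats(m)
        print(n,c,[(s[i,4],s[i,2:4].tolist(),(ce[i]+o).round(1).tolist()) for i in range(1,k) if s[i,4]>8])
E
```

```text
top green []
top blue [(np.int32(81), [10, 10], [333.7, 230.3])]
top yellow [(np.int32(79), [10, 10], [305.5, 246.8])]
top orange [(np.int32(131), [15, 22], [247.0, 217.5]), (np.int32(21), [10, 4], [275.9, 217.8])]
top red [(np.int32(87), [10, 11], [327.8, 252.7])]
top red2 []
side green [(np.int32(45), [9, 6], [307.2, 209.3])]
side blue [(np.int32(65), [10, 8], [301.5, 220.4])]
side yellow [(np.int32(30), [9, 4], [286.0, 205.4])]
side orange [(np.int32(26), [6, 7], [312.2, 192.1]), (np.int32(122), [8, 18], [340.7, 236.1])]
side red [(np.int32(61), [10, 8], [279.4, 217.6])]
side red2 []
```

View pics/c1.png

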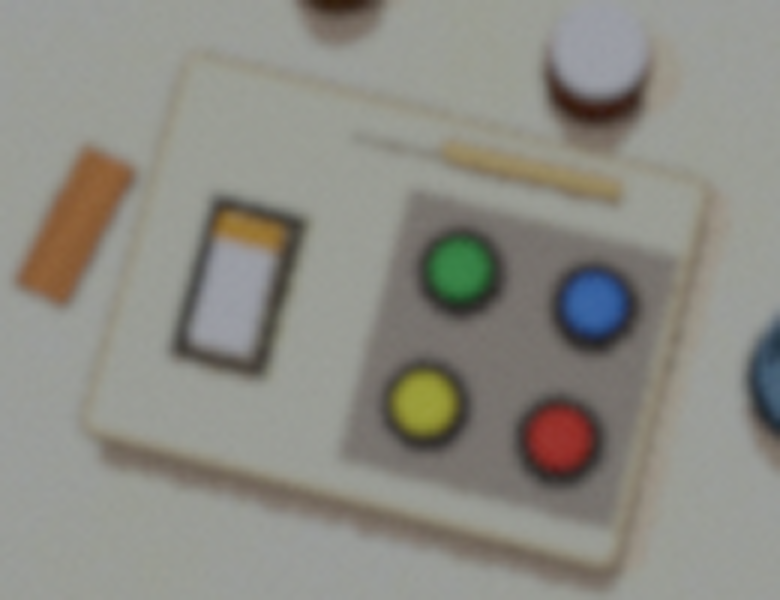

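```bash
cat > h.py <<'E'
import cv2,numpy as np
from workcell import env
def P(n):
    c=env.camera_model(n); return c["mtx"],cv2.Rodrigues(c["rvec"])[0],c["tvec"],c["rvec"]
def onz(n,uv,z):
    K,R,t,_=P(n); d=R.T@np.linalg.inv(K)@[*uv,1]; o=-R.T@t
    return o+d*(z-o[2])/d[2]
def proj(n,p):
    K,R,t,r=P(n); return cv2.projectPoints(np.array(p,float).reshape(1,3),r,t,K,None)[0].ravel()
E
python3 - <<'E'
from h import *
f=lambda x,y:(235+(x+.5)/6-.5,180+(y+.5)/6-.5)
T=dict(green=f(459,271),blue=(333.7,230.3),yellow=(305.5,246.8),red=(327.8,252.7))
S=dict(green=(307.2,209.3),blue=(301.5,220.4),yellow=(286,205.4),red=(279.4,217.6))
Q={}
for k in T:
    p=onz("top",T[k],.082);Q[k]=p;print(k,p.round(4),"side err",proj("side",p)-S[k], onz("side",S[k],.082).round(4))
v=Q["green"]+Q["blue"]-Q["yellow"]-Q["red"]
w=Q["green"]+Q["yellow"]-Q["blue"]-Q["red"]
print("pitch",[np.linalg.norm(Q[a]-Q[b]) for a,b in(("green","blue"),("green","yellow"),("blue","red"),("yellow","red"))])
print("yaw",np.degrees([np.arctan2(v[1],v[0]),np.arctan2(-w[0],w[1])]))
c=onz("top",f(239,285),.072);o=onz("top",f(252,228),.086)
y=np.arctan2(v[1],v[0]);ex=np.array([np.cos(y),np.sin(y),0])
print("hinge",c,"orange band",o,"r",(o-c)@ex,"target",c+.027*ex, "side orange",onz("side",(312.2,192.1),.086))
cor=[onz("top",f(*q),.06) for q in((190,52),(712,182),(612,572),(85,430))]
print("console",np.mean(cor,0),[np.linalg.norm(cor[i]-cor[i-1]) for i in range(4)])
E
```

```text
green [0.6034 0.0306 0.082 ] side err [-0.04263736 -1.56451165] [0.6033 0.0202 0.082 ]
blue [ 0.5842 -0.0413  0.082 ] side err [ 0.12954696 -1.34960635] [ 0.5837 -0.0495  0.082 ]
yellow [0.5332 0.0493 0.082 ] side err [ 0.17183976 -0.15730514] [0.5326 0.0482 0.082 ]
red [ 0.5133 -0.021   0.082 ] side err [ 0.1434974 -1.5098556] [ 0.5131 -0.0304  0.082 ]
pitch [np.float64(0.07438947010758562), np.float64(0.07263416809885567), np.float64(0.07377578559173975), np.float64(0.07303228474664665)]
yaw [-15.47475908 -15.38010908]
hinge [0.59936666 0.14886855 0.072     ] orange band [0.62796046 0.14052065 0.086     ] r 0.029784557026869888 target [0.62538786 0.14166458 0.072     ] side orange [0.62342847 0.13391904 0.086     ]
console [0.58791041 0.06362548 0.06      ] [np.float64(0.21376521998051368), np.float64(0.29490880245811957), np.float64(0.21714067677150256), np.float64(0.291636679431061)]
```

Positions check out (pitch 73–74 mm, both yaw estimates −15.4°, console 215×293 mm). I'll approach at height with the fingers shut.

```bash
python3 -m creep '[{"dx":0.02,"dy":0.04,"az":-0.1,"fingers":0},{"dx":0.06,"dy":0.11,"az":-0.25,"fingers":0},{"dx":0.42,"dy":0.8,"az":-1,"fingers":0},{"dx":0.42,"dy":0.8,"az":-1,"fingers":0},{"dx":0.42,"dy":0.8,"az":-1,"fingers":0},{"dx":0.42,"dy":0.8,"az":-1,"fingers":0},{"dx":0.42,"dy":0.8,"az":-1,"fingers":0},{"dx":0.42,"dy":0.8,"az":-1,"fingers":0},{"dx":0.42,"dy":0.8,"az":-1,"fingers":0},{"dx":0.42,"dy":0.8,"az":-1,"fingers":0},{"dx":0.42,"dy":0.8,"az":-1,"fingers":0},{"dx":0.42,"dy":0.8,"az":-1,"fingers":0},{"dx":0.42,"dy":0.8,"az":-1,"fingers":0},{"dx":0.42,"dy":0.8,"az":-1,"fingers":0},{"dx":0.42,"dy":0.8,"az":-1,"fingers":0}]' 20
```

```text
$[0]: bad value
```

```bash
python3 -m creep '[{"dx":0.02,"dy":0.04,"dz":0,"ax":0,"ay":0,"az":-0.1,"fingers":0},{"dx":0.06,"dy":0.11,"dz":0,"ax":0,"ay":0,"az":-0.25,"fingers":0},{"dx":0.42,"dy":0.8,"dz":0,"ax":0,"ay":0,"az":-1,"fingers":0},{"dx":0.42,"dy":0.8,"dz":0,"ax":0,"ay":0,"az":-1,"fingers":0},{"dx":0.42,"dy":0.8,"dz":0,"ax":0,"ay":0,"az":-1,"fingers":0},{"dx":0.42,"dy":0.8,"dz":0,"ax":0,"ay":0,"az":-1,"fingers":0},{"dx":0.42,"dy":0.8,"dz":0,"ax":0,"ay":0,"az":-1,"fingers":0},{"dx":0.42,"dy":0.8,"dz":0,"ax":0,"ay":0,"az":-1,"fingers":0},{"dx":0.42,"dy":0.8,"dz":0,"ax":0,"ay":0,"az":-1,"fingers":0},{"dx":0.42,"dy":0.8,"dz":0,"ax":0,"ay":0,"az":-1,"fingers":0},{"dx":0.42,"dy":0.8,"dz":0,"ax":0,"ay":0,"az":-1,"fingers":0},{"dx":0.42,"dy":0.8,"dz":0,"ax":0,"ay":0,"az":-1,"fingers":0},{"dx":0.42,"dy":0.8,"dz":0,"ax":0,"ay":0,"az":-1,"fingers":0},{"dx":0.42,"dy":0.8,"dz":0,"ax":0,"ay":0,"az":-1,"fingers":0},{"dx":0.42,"dy":0.8,"dz":0,"ax":0,"ay":0,"az":-1,"fingers":0}]' 20
```

```text
t: 1.35
position: [0.4451, -0.2063, 0.2144]
tcp_rot: [0.997, -0.077, -0.0, 0.0]
contact_force: [0.0, 0.6, -0.3]
gripper_width: 0.0024
```

```bash
python3 -m creep '[{"dx":0.02,"dy":0.04,"dz":0,"ax":0,"ay":0,"az":-0.1,"fingers":0},{"dx":0.06,"dy":0.11,"dz":0,"ax":0,"ay":0,"az":-0.22,"fingers":0},{"dx":0.36,"dy":0.695,"dz":0,"ax":0,"ay":0,"az":-0.22,"fingers":0},{"dx":0.36,"dy":0.695,"dz":0,"ax":0,"ay":0,"az":-0.22,"fingers":0},{"dx":0.36,"dy":0.695,"dz":0,"ax":0,"ay":0,"az":-0.22,"fingers":0},{"dx":0.36,"dy":0.695,"dz":0,"ax":0,"ay":0,"az":-0.22,"fingers":0},{"dx":0.36,"dy":0.695,"dz":0,"ax":0,"ay":0,"az":-0.22,"fingers":0},{"dx":0.36,"dy":0.695,"dz":0,"ax":0,"ay":0,"az":-0.22,"fingers":0},{"dx":0.36,"dy":0.695,"dz":0,"ax":0,"ay":0,"az":-0.22,"fingers":0},{"dx":0.36,"dy":0.695,"dz":0,"ax":0,"ay":0,"az":-0.22,"fingers":0},{"dx":0.36,"dy":0.695,"dz":0,"ax":0,"ay":0,"az":-0.22,"fingers":0},{"dx":0.36,"dy":0.695,"dz":-0.08,"ax":0,"ay":0,"az":-0.22,"fingers":0},{"dx":0.36,"dy":0.695,"dz":-0.16,"ax":0,"ay":0,"az":-0.22,"fingers":0},{"dx":0.36,"dy":0.695,"dz":-0.2,"ax":0,"ay":0,"az":-0.22,"fingers":0},{"dx":0.36,"dy":0.695,"dz":-0.22,"ax":0,"ay":0,"az":-0.22,"fingers":0},{"dx":0.36,"dy":0.695,"dz":-0.22,"ax":0,"ay":0,"az":-0.22,"fingers":0}]'
python3 - <<'E'
from h import *
p=env.get_state();print(p["position"],p["contact_force"])
a=env.grab_frame("top")[:,:,::-1][180:280,235:365];b=env.grab_frame("side")[:,:,::-1][160:260,235:365]
cv2.imwrite("pics/c2.png",np.hstack([cv2.resize(i,(400,308),interpolation=cv2.INTER_CUBIC) for i in(a,b)]))
E
```

```text
t: 2.68
position: [0.6237, 0.1396, 0.101]
tcp_rot: [0.991, -0.135, -0.003, 0.001]
contact_force: [-0.2, 0.2, 0.2]
gripper_width: 0.0007
[0.62365332 0.13957083 0.10103633] [-0.172776    0.15845324  0.22012564]
```

View pics/c2.png

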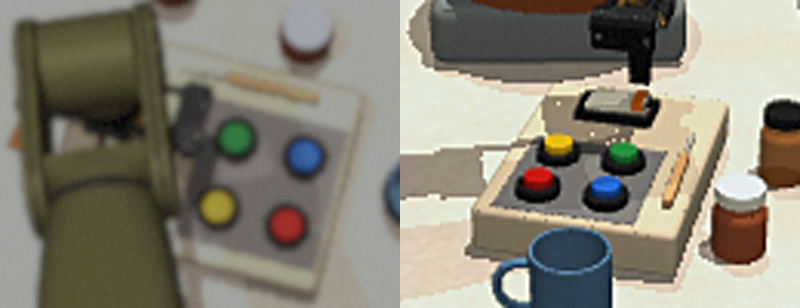

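The side view shows the shut fingertips over the orange end (col ~640, band ~640 in the crop), so I'll press down gently.

```bash
python3 -m creep '[{"dx":0.002,"dy":0.003,"dz":-0.012,"ax":0,"ay":0,"az":0,"fingers":0},{"dx":0.002,"dy":0.003,"dz":-0.024,"ax":0,"ay":0,"az":0,"fingers":0},{"dx":0.002,"dy":0.003,"dz":-0.032,"ax":0,"ay":0,"az":0,"fingers":0},{"dx":0.002,"dy":0.003,"dz":-0.038,"ax":0,"ay":0,"az":0,"fingers":0},{"dx":0.002,"dy":0.003,"dz":-0.042,"ax":0,"ay":0,"az":0,"fingers":0},{"dx":0.002,"dy":0.003,"dz":-0.042,"ax":0,"ay":0,"az":0,"fingers":0},{"dx":0.002,"dy":0.003,"dz":-0.042,"ax":0,"ay":0,"az":0,"fingers":0}]'
```

```text
t: 3.37
position: [0.6265, 0.1433, 0.0837]
tcp_rot: [0.991, -0.134, -0.0, -0.0]
contact_force: [-0.1, 0.6, 0.4]
gripper_width: 0.0005
```

```bash
python3 -m creep '[{"dx":0,"dy":0,"dz":-0.004,"ax":0,"ay":0,"az":0,"fingers":0},{"dx":0,"dy":0,"dz":-0.008,"ax":0,"ay":0,"az":0,"fingers":0},{"dx":0,"dy":0,"dz":-0.011,"ax":0,"ay":0,"az":0,"fingers":0},{"dx":0,"dy":0,"dz":-0.011,"ax":0,"ay":0,"az":0,"fingers":0}]'; python3 -m creep '[{"dx":0,"dy":0,"dz":-0.002,"ax":0,"ay":0,"az":0,"fingers":0},{"dx":0,"dy":0,"dz":-0.003,"ax":0,"ay":0,"az":0,"fingers":0},{"dx":0,"dy":0,"dz":-0.003,"ax":0,"ay":0,"az":0,"fingers":0}]'
```

```text
t: 3.7
position: [0.6274, 0.1431, 0.0786]
tcp_rot: [0.991, -0.134, 0.001, -0.0]
contact_force: [3.4, -1.1, 2.0]
gripper_width: 0.0003
t: 3.95
position: [0.6275, 0.1431, 0.0779]
tcp_rot: [0.991, -0.134, 0.001, -0.0]
contact_force: [2.1, -1.5, 5.4]
gripper_width: 0.0008
```

```bash
python3 -m creep '[{"dx":0,"dy":0,"dz":-0.002,"ax":0,"ay":0,"az":0,"fingers":0},{"dx":0,"dy":0,"dz":-0.003,"ax":0,"ay":0,"az":0,"fingers":0},{"dx":0,"dy":0,"dz":-0.003,"ax":0,"ay":0,"az":0,"fingers":0}]'
```

```text
t: 4.2
position: [0.6276, 0.1431, 0.0777]
tcp_rot: [0.991, -0.134, 0.001, -0.0]
contact_force: [-0.6, -3.0, 10.4]
gripper_width: 0.0004
```

The force rises to 10 N with no further travel, so the rocker is at its stop. I'll lift, move above blue and look.

```bash
python3 -m creep '[{"dx":0,"dy":0,"dz":0.04,"ax":0,"ay":0,"az":0,"fingers":0},{"dx":0,"dy":0,"dz":0.1,"ax":0,"ay":0,"az":0,"fingers":0},{"dx":-0.01,"dy":-0.04,"dz":0.12,"ax":0,"ay":0,"az":0,"fingers":0},{"dx":-0.03,"dy":-0.11,"dz":0.12,"ax":0,"ay":0,"az":0,"fingers":0},{"dx":-0.045,"dy":-0.18,"dz":0.12,"ax":0,"ay":0,"az":0,"fingers":0},{"dx":-0.06,"dy":-0.26,"dz":0.12,"ax":0,"ay":0,"az":0,"fingers":0},{"dx":-0.08,"dy":-0.33,"dz":0.12,"ax":0,"ay":0,"az":0,"fingers":0},{"dx":-0.086,"dy":-0.369,"dz":0.12,"ax":0,"ay":0,"az":0,"fingers":0},{"dx":-0.086,"dy":-0.369,"dz":0.09,"ax":0,"ay":0,"az":0,"fingers":0},{"dx":-0.086,"dy":-0.369,"dz":0.06,"ax":0,"ay":0,"az":0,"fingers":0},{"dx":-0.086,"dy":-0.369,"dz":0.06,"ax":0,"ay":0,"az":0,"fingers":0},{"dx":-0.086,"dy":-0.369,"dz":0.06,"ax":0,"ay":0,"az":0,"fingers":0}]'
python3 - <<'E'
from h import *
a=env.grab_frame("top")[:,:,::-1][180:280,235:365];b=env.grab_frame("side")[:,:,::-1][160:260,235:365]
cv2.imwrite("pics/c3.png",np.hstack([cv2.resize(i,(400,308),interpolation=cv2.INTER_CUBIC) for i in(a,b)]))
E
```

```text
t: 5.2
position: [0.5817, -0.0409, 0.1032]
tcp_rot: [0.991, -0.134, -0.002, -0.0]
contact_force: [-0.3, 0.4, 0.3]
gripper_width: 0.0004
```

View pics/c3.png

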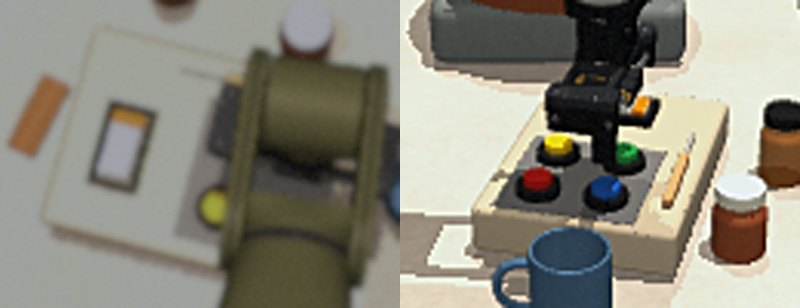

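The side view shows the fingertip directly above blue (col ~607) and the orange end lying lower. Next, press blue.

```bash
python3 -m creep '[{"dx":0,"dy":0,"dz":-0.015,"ax":0,"ay":0,"az":0,"fingers":0},{"dx":0,"dy":0,"dz":-0.03,"ax":0,"ay":0,"az":0,"fingers":0},{"dx":0,"dy":0,"dz":-0.042,"ax":0,"ay":0,"az":0,"fingers":0},{"dx":0,"dy":0,"dz":-0.05,"ax":0,"ay":0,"az":0,"fingers":0},{"dx":0,"dy":0,"dz":-0.055,"ax":0,"ay":0,"az":0,"fingers":0},{"dx":0,"dy":0,"dz":-0.059,"ax":0,"ay":0,"az":0,"fingers":0},{"dx":0,"dy":0,"dz":-0.059,"ax":0,"ay":0,"az":0,"fingers":0}]'; python3 -m creep '[{"dx":0,"dy":0,"dz":-0.002,"ax":0,"ay":0,"az":0,"fingers":0},{"dx":0,"dy":0,"dz":-0.003,"ax":0,"ay":0,"az":0,"fingers":0},{"dx":0,"dy":0,"dz":-0.003,"ax":0,"ay":0,"az":0,"fingers":0}]'
```

```text
t: 5.88
position: [0.5834, -0.0411, 0.0762]
tcp_rot: [0.991, -0.134, -0.0, -0.0]
contact_force: [-3.0, 1.6, 5.4]
gripper_width: 0.0006
t: 6.13
position: [0.5835, -0.0411, 0.0761]
tcp_rot: [0.991, -0.134, -0.0, -0.0]
contact_force: [-5.4, 2.0, 10.9]
gripper_width: 0.0003
```

Blue is at its stop: the tip is at 76.1 mm and the force is rising. Lift, go over green and look before pressing.

```bash
python3 -m creep '[{"dx":0,"dy":0,"dz":0.03,"ax":0,"ay":0,"az":0,"fingers":0},{"dx":0,"dy":0,"dz":0.08,"ax":0,"ay":0,"az":0,"fingers":0},{"dx":0.01,"dy":0.03,"dz":0.08,"ax":0,"ay":0,"az":0,"fingers":0},{"dx":0.025,"dy":0.09,"dz":0.08,"ax":0,"ay":0,"az":0,"fingers":0},{"dx":0.039,"dy":0.143,"dz":0.08,"ax":0,"ay":0,"az":0,"fingers":0},{"dx":0.039,"dy":0.143,"dz":0.06,"ax":0,"ay":0,"az":0,"fingers":0},{"dx":0.039,"dy":0.143,"dz":0.06,"ax":0,"ay":0,"az":0,"fingers":0},{"dx":0.039,"dy":0.143,"dz":0.06,"ax":0,"ay":0,"az":0,"fingers":0}]'
python3 - <<'E'
from h import *
b=env.grab_frame("side")[:,:,::-1][160:260,235:365]
cv2.imwrite("pics/c4.png",cv2.resize(b,None,fx=5,fy=5,interpolation=cv2.INTER_CUBIC))
E
```

```text
t: 6.8
position: [0.602, 0.0299, 0.1028]
tcp_rot: [0.991, -0.133, -0.001, 0.0]
contact_force: [-0.1, 0.3, -0.7]
gripper_width: 0.0004
```

View pics/c4.png

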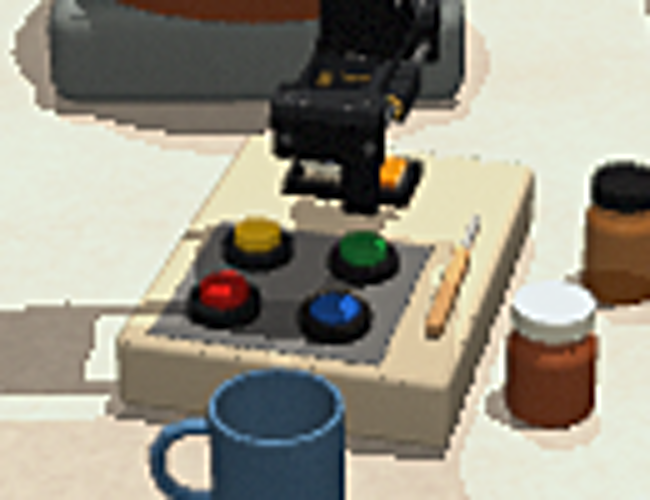

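Blue at (335,310) now sits visibly lower in its collar than red, yellow and green. The fingertip (362,205) is above green (362,248). Press green.

```bash
python3 -m creep '[{"dx":0,"dy":0,"dz":-0.015,"ax":0,"ay":0,"az":0,"fingers":0},{"dx":0,"dy":0,"dz":-0.03,"ax":0,"ay":0,"az":0,"fingers":0},{"dx":0,"dy":0,"dz":-0.042,"ax":0,"ay":0,"az":0,"fingers":0},{"dx":0,"dy":0,"dz":-0.05,"ax":0,"ay":0,"az":0,"fingers":0},{"dx":0,"dy":0,"dz":-0.055,"ax":0,"ay":0,"az":0,"fingers":0},{"dx":0,"dy":0,"dz":-0.059,"ax":0,"ay":0,"az":0,"fingers":0},{"dx":0,"dy":0,"dz":-0.059,"ax":0,"ay":0,"az":0,"fingers":0}]'; python3 -m creep '[{"dx":0,"dy":0,"dz":-0.003,"ax":0,"ay":0,"az":0,"fingers":0},{"dx":0,"dy":0,"dz":-0.005,"ax":0,"ay":0,"az":0,"fingers":0},{"dx":0,"dy":0,"dz":-0.005,"ax":0,"ay":0,"az":0,"fingers":0}]'
```

```text
t: 7.43
position: [0.6026, 0.0295, 0.0761]
tcp_rot: [0.991, -0.134, -0.001, 0.001]
contact_force: [-6.2, -2.8, 9.0]
gripper_width: 0.0004
t: 7.68
position: [0.6028, 0.0295, 0.076]
tcp_rot: [0.991, -0.134, -0.001, 0.001]
contact_force: [-11.4, -1.7, 19.8]
gripper_width: 0.0005
```

Green is at its stop. Lift and withdraw so the console is clear in both views.

```bash
python3 -m creep '[{"dx":0,"dy":0,"dz":0.03,"ax":0,"ay":0,"az":0,"fingers":0},{"dx":0,"dy":0,"dz":0.1,"ax":0,"ay":0,"az":0,"fingers":0},{"dx":0,"dy":0,"dz":0.18,"ax":0,"ay":0,"az":0,"fingers":0},{"dx":0,"dy":0,"dz":0.25,"ax":0,"ay":0,"az":0,"fingers":0},{"dx":-0.05,"dy":-0.05,"dz":0.3,"ax":0,"ay":0,"az":0,"fingers":0},{"dx":-0.4,"dy":-0.6,"dz":0.3,"ax":0,"ay":0,"az":0,"fingers":0},{"dx":-0.4,"dy":-0.6,"dz":0.3,"ax":0,"ay":0,"az":0,"fingers":0},{"dx":-0.4,"dy":-0.6,"dz":0.3,"ax":0,"ay":0,"az":0,"fingers":0},{"dx":-0.4,"dy":-0.6,"dz":0.3,"ax":0,"ay":0,"az":0,"fingers":0},{"dx":-0.4,"dy":-0.6,"dz":0.3,"ax":0,"ay":0,"az":0,"fingers":0},{"dx":-0.4,"dy":-0.6,"dz":0.3,"ax":0,"ay":0,"az":0,"fingers":0},{"dx":-0.4,"dy":-0.6,"dz":0.3,"ax":0,"ay":0,"az":0,"fingers":0},{"dx":-0.4,"dy":-0.6,"dz":0.3,"ax":0,"ay":0,"az":0,"fingers":0},{"dx":-0.4,"dy":-0.6,"dz":0.3,"ax":0,"ay":0,"az":0,"fingers":0},{"dx":-0.4,"dy":-0.6,"dz":0.3,"ax":0,"ay":0,"az":0,"fingers":0},{"dx":-0.4,"dy":-0.6,"dz":0.3,"ax":0,"ay":0,"az":0,"fingers":0}]'
python3 - <<'E'
from h import *
a=env.grab_frame("top")[:,:,::-1][180:280,235:365];b=env.grab_frame("side")[:,:,::-1][160:260,235:365]
cv2.imwrite("pics/c5.png",np.hstack([cv2.resize(i,(400,308),interpolation=cv2.INTER_CUBIC) for i in(a,b)]))
E
```

```text
t: 9.02
position: [0.4031, -0.2695, 0.222]
tcp_rot: [0.991, -0.134, 0.0, -0.0]
contact_force: [-0.4, 1.0, -0.0]
gripper_width: 0.0006
```

View pics/c5.png

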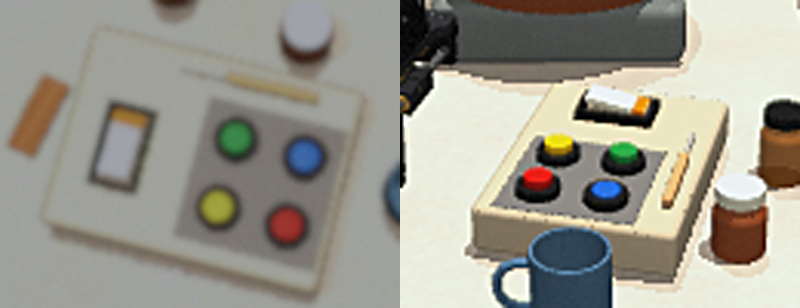

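The rocker's white end is up and its orange end (640,105) is down. Blue is in, green is back out, and red, yellow and the loose items haven't moved. Handing in.

```bash
python3 -c "
from workcell import env
print(env.sign_off())"
```

```text
the job is handed in; nothing more can be done
None
```

I did the three presses in the order asked with the fingertips closed, then withdrew the arm and handed the job in at about 9 s. No verdict was reported.

| Press | Where the tip stopped | Vertical force there |
|---|---|---|
| Rocker, orange end | 77.7 mm, no further travel | 10 N |
| Blue key | 76.1 mm, fully in | 11 N |
| Green key | 76.0 mm, fully in | 20 N |

- **End state:** the last pictures show the orange end down, blue staying in, and green back out. Red and yellow are still out. The loose items visible around the console are where they were: rib, mug, both jars and trimming tool.
- **Not checked:** I did not re-check the bowl and the water tub in a picture after the presses, but the arm did not come near the bowl and passed above the tub's height. The robot gives no direct reading of the rocker and key positions, so these come from tip height, force and the pictures.
- **Disagreements:** the side-camera key positions were up to 10 mm off the top-camera ones in y, likely because the side camera also sees the sides of the keys. I used the top-camera positions, and the tip lined up over each target in the side view. The first move command was refused for a missing field and moved nothing.

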